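Open the push-and-turn cap of the kettle descaler

TASK

Get the descaler ready for the limescaled kettle: on the flat-sided white bottle clamped in the steel holder, press the child-safe cap down, keep it pressed while you twist it anticlockwise until it is free, then lift it straight up. Finish while still holding the cap in the gripper, level and still, straight above the bottle's neck and about 6 cm clear of where it sat; do not put it down or let go. Leave the other things on the counter where they are.

Things in the scene. Friction and masses are not known exactly. Their poses are not given: they have to be found in the camera images.
- bottle: Descaler bottle: white plastic, rectangular, 55 mm (its x) by 80 mm (y), body 128 mm high, shoulders up to 146 mm, neck above; blank paper label on its -x face. It stands in a steel holder (base plate 75 x 150 mm along y, walls 49 mm high) screwed to the counter: bottle and holder cannot move or turn. Origin on its axis at counter height, z up.
- mouth (a point): Centre of the top of the bottle's round neck (26 mm across), 170.5 mm above the counter, inside the cap. A spring plunger in it pushes the cap up with about 4 N at rest, 11 N when the cap is fully down. Two lugs on the neck, towards the bottle's +x and -x, hold the cap; they are hidden until it is off.
- cap: Push-and-turn cap on that bottle, loose, and round, white, ribbed, 44 mm across, 40 mm high, straight sides that can be gripped anywhere, about 40 g. Origin at the centre of its underside, z up. Locked, its underside is 160 mm and its top 200 mm above the counter, its x axis within 5 degrees of the bottle's x. Not pressed, it turns no more than about 10 degrees and cannot be lifted.
- cap_top (a point): Centre of the cap's flat top, 40 mm above its underside. Pressed 5 mm or more (bottoms out at 7.5 mm; 6 to 7 mm is right) the cap turns anticlockwise seen from above. Turned 52 to 76 degrees from locked it is free and lifts straight off; 65 degrees is best, a stop comes at about 84 degrees. Let up or pulled at a smaller turn, it stays locked.
- kettle: Bystander: glass kettle on a black base, 156 mm across, about 190 mm high without its hinged glass lid, which may stand open up to 290 mm; handle towards its +x. Origin at the centre of its underside.
- jug: Bystander: stainless steel jug, 88 mm across, 115 mm high, wire handle towards its +y. Origin at the centre of its underside.
- spoons: Bystander: three pink measuring spoons on a steel ring, lying flat, 135 mm long along its +x from the ring, 10 mm high. Origin near the ring, on the counter.
- saucer: Bystander: white ceramic saucer, 140 mm across, 18 mm high. Origin at the centre of its underside.
- brush: Bystander: plastic-handled stiff brush lying bristles down, 205 mm along its x, 24 mm high. Origin near its middle, on the counter.
- soap: Bystander: round clear plastic bottle with a plain cap, 52 mm across, 165 mm high. Origin at the centre of its underside.
- mug: Bystander: white mug, 76 mm across, 85 mm high, handle towards its +y. Origin at the centre of its underside.
Not all that is in view belongs to the job. Several things have the shape of the cap; the one meant has the colours described above.

How it is judged:
By the outcome, as a careful person would: the job done as asked, in the order asked, and still so for the second after the job is handed in, while the arm keeps its last pose, push and grip.
It also fails if it takes over 35 s, if anything falls off the work surface, if the arm or the gripper's body presses on something with over 40 N, if the wrist force passes 120 N, or if a joint passes its speed limit or range.

ROBOT

A 6-joint arm with a two-finger parallel gripper is mounted at the origin on the work surface. World frame = base frame: x ahead of the robot, y to its left, z up, the work surface at z = 0. Lengths are in m, angles in rad, forces in N, time in s.
With the tool pointing down it reaches from about 0.25 to 0.725 m from the base axis. Payload 4 kg.
Tool frame: the origin (TCP) lies midway between the tips of the shut fingers; the grasp point (between the pads) lies 19 mm behind it; z points along the fingers, x is the direction in which the jaws open and shut, and the axes are right-handed (so a half turn about z gives the same grasp; the last joint's range is limited). The gripper opens to 85 mm and grips with 20 to 120 N. Pads are 22 mm wide; open, the fingers measure 114 mm over their backs; the gripper's body (76 mm by 85 mm) begins 54 mm behind the grasp point. The pads swing forward as they close: fully open they stand 13 mm farther back than shut.
Start: joints at [1.27, 0.241, 0.005, 1.335, 0, 1.571], TCP at [0.148, 0.478, 0.206] pointing down, gripper open.
Joint ranges: [-2.72, 2.72], [-1.05, 1.87], [-1.09, 1.28], [-1.99, 2.15], [-1.42, 1.44], [-3.14, 3.14]. Speed limits (rad/s): [2.79, 2.79, 3.14, 3.14, 3.14, 3.14].

INTERFACE

Orientations are given as a unit quaternion [x, y, z, w].
In Python, from workcell import bot gives the robot as it stands.
- The arm moves only by the tool drive_tool, never from a script. Its argument "rows" is text: rows parted by semicolons, each of 5 numbers parted by spaces: the finger opening in mm, from 0 to 85.4, then the shift along the tool's x, y, z in mm, then the turn about the tool's z in rad. A call has 1 to 12 rows; each row shifts and turns the commanded pose from where the row before left it, along the tool's axes as they then stand; what a row does not reach is not made up. A row lasts 1/10 s, in which the tool goes at most 50 mm and 8.59 degrees, less where a joint would pass 70% of its speed; a pose out of reach is approached as far as the arm can. A call is refused whole if a number of a shift passes 50 or a number of a turn 0.15, either way. A call with a gripper value outside its range is refused whole. The fingers move at their own pace and stop on an object; the grip force is fixed at half the most. Time passes only in rows, so rows that do not move let the fingers close. It gives the time, the measured TCP pose, the force and the opening at its end, in the units of the state.
- bot.get_obs(): the state, without advancing time (a new reading comes with each control period).
- bot.camera(name): name is "scene" or "side" or "wrist"; returns a dict with "image" (400x640x3 uint8, red, green, blue), "vertical_fov" (degrees; the focal length in pixels is half the picture's height over the tangent of half this angle, whatever the lens; pixels are square), "cx", "cy" (the principal point, pixels), "R" (3x3) and "t" (3): a world point X has camera coordinates R X + t; the wrist camera has in their place "tool_from_camera" (4x4, takes a point from camera to tool coordinates, whose origin is the TCP and whose axes are the tool frame's). Camera axes: x right, y down, z forward; pixel columns grow to the right and rows downward; lengths in m; the calibration is good to about 2 mm. A picture is of the moment at which its call begins: read the wrist's pose just before it. There is no depth.
- bot.job_done(): hands the job in, once; it reports no verdict.
The state is a dict: "clock": time; "joint_pos": joint angles; "joint_vel": joint speeds; "tau": joint torques, N m; "eef_pos": TCP position; "tool_rot": TCP orientation; "ft_force": force on the tool from outside, world axes, zero at the start; "ft_torque": the same for the moment, N m; "grip_width": finger opening in m.
Only numpy, scipy, OpenCV 4.12 (cv2) and the standard library are available. Lean on these libraries where they do the work, as an engineer would, in place of code of your own. Each camera call takes 0.05 s, during which the arm holds its last target. There are 200 camera calls.

## Working session

There is one attempt and no reset: what is moved stays moved. The work goes in short steps, Python scripts to look and compute and a tool call to move; the robot and the scene stay as the last step left them, time stands still between calls to the robot, and variables do not carry over. Pictures are saved under pics/ and viewed, about 8 in all and at most 12, crops included, and the job is handed in when it is done.

Besides the shell and the picture viewer there is one more tool, called after ">>>" in YAML: its name, and indented under it one key for each argument. drive_tool: Moves the arm, as the interface text tells. Its arguments: {"type":"object","properties":{"rows":{"type":"string"}},"required":["rows"]}

```bash
mkdir -p pics; ls; python3 - <<'E'
from workcell import bot
import cv2,pickle
d={}
for n in("scene","side"):
    c=bot.camera(n);d[n]=c
    cv2.imwrite(f"pics/{n}0.png",c["image"][:,:,::-1]);print(n,c["vertical_fov"],c["cx"],c["cy"],c["R"],c["t"])
pickle.dump(d,open("c0.pkl","wb"))
o=bot.get_obs();print(o)
E
```

```text
pics
scene 51.00096945452051 319.0631837501162 194.43544738296197 [[ 0.15688054  0.98740034  0.02071386]
 [ 0.60104106 -0.07881043 -0.79532293]
 [-0.78366966  0.13722057 -0.60583197]] [-0.03951059 -0.23121059  1.64344813]
side 55.582546587380364 318.74549530350583 203.41247095232617 [[ 0.72155871 -0.69221493  0.01383896]
 [-0.52580573 -0.56088001 -0.63948569]
 [ 0.45042354  0.45414987 -0.76867843]] [-0.40061111  0.37293153  0.91615127]
{'clock': 0.1, 'joint_pos': array([1.26998179e+00, 2.41342192e-01, 3.85681907e-03, 1.33519836e+00,
       8.67478296e-06, 1.57078969e+00]), 'joint_vel': array([-1.64173865e-03, -7.53468137e-04,  1.96597729e-03, -1.35317144e-06,
       -3.99163785e-05, -7.31720062e-04]), 'tau': array([-7.85108587e-04, -3.73136652e+01,  2.53010470e+01,  1.08525853e-02,
       -6.83941198e-05,  8.45704392e-06]), 'eef_pos': array([0.14796451, 0.47696223, 0.20519894]), 'tool_rot': array([ 8.05074775e-01,  5.93172585e-01, -7.62328868e-04,  5.56282418e-04]), 'ft_force': array([ 0.03204693, -0.43599084, -0.4441996 ]), 'ft_torque': array([ 0.03903262, -0.03726346, -0.05312874]), 'grip_width': 0.08548529321398186}
```

View pics/scene0.png

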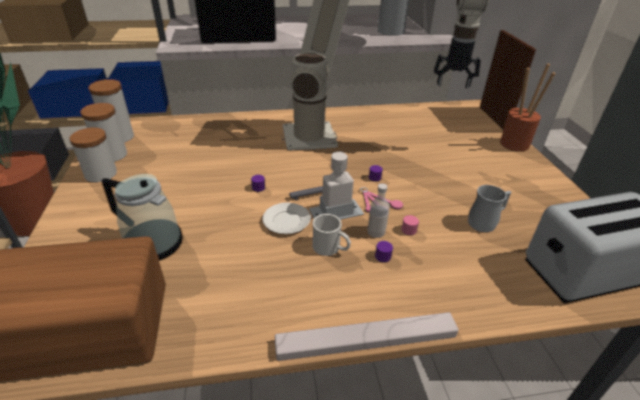

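View pics/side0.png

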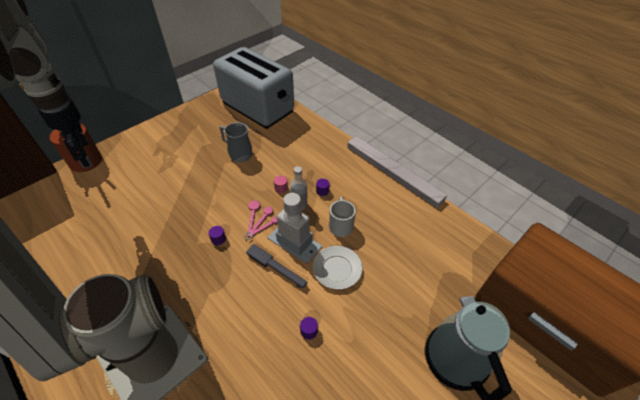

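The bottle stands mid-counter, with its cap near (339,161) in scene and (292,204) in side. The soap is just behind it, at (380,195) in scene. Next I'll view enlarged crops.

```bash
python3 - <<'E'
import cv2,numpy as np
a=cv2.imread("pics/scene0.png")[140:230,290:420]; b=cv2.imread("pics/side0.png")[160:270,235:365]
f=lambda i:cv2.resize(i,(780,i.shape[0]*6),interpolation=cv2.INTER_CUBIC)
a=a[:, :];A=cv2.resize(a[0:85,0:80],(400,425),interpolation=cv2.INTER_CUBIC);B=cv2.resize(b[20:105,20:100],(400,425),interpolation=cv2.INTER_CUBIC)
cv2.imwrite("pics/crop0.png",np.hstack([A,B]))
E
```

```text
(no output)
```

View pics/crop0.png

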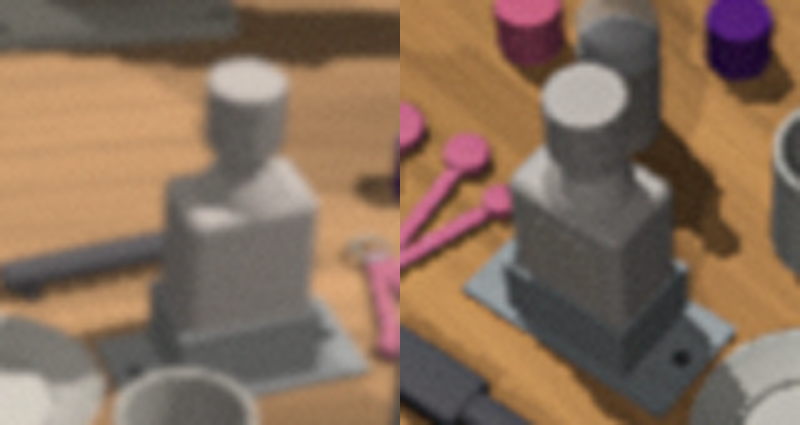

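Cap-top centres: scene ≈ (339.4,156.2), side ≈ (292,199.4). I'll refine them with a brightness mask and triangulate.

```bash
cat > h.py <<'E'
import numpy as np,cv2
def ray(c,u,v):
    f=200/np.tan(np.radians(c["vertical_fov"]/2)); d=c["R"].T@np.array([(u-c["cx"])/f,(v-c["cy"])/f,1]); o=-c["R"].T@c["t"]; return o,d/np.linalg.norm(d)
def plane(c,u,v,z):
    o,d=ray(c,u,v); return o+d*(z-o[2])/d[2]
def tri(rs):
    A=sum(np.eye(3)-np.outer(d,d) for o,d in rs); b=sum((np.eye(3)-np.outer(d,d))@o for o,d in rs); return np.linalg.solve(A,b)
E
python3 - <<'E'
import pickle,numpy as np,cv2
from h import *
d=pickle.load(open("c0.pkl","rb"));P={}
for n,(u,v) in {"scene":(339,156),"side":(292,199)}.items():
    g=cv2.cvtColor(d[n]["image"],cv2.COLOR_RGB2GRAY); x0,y0=u-12,v-9
    roi=cv2.GaussianBlur(g[y0:y0+19,x0:x0+25],(0,0),.6)
    hsv=cv2.cvtColor(d[n]["image"],cv2.COLOR_RGB2HSV)[y0:y0+19,x0:x0+25,1]
    for t in (120,130,140):
        m=((roi>t)&(hsv<60)).astype(np.uint8); k,l,s,c=cv2.connectedComponentsWithStats(m)
        i=1+np.argmax(s[1:,4]); print(n,t,s[i],c[i]+[x0,y0])
        if t==130:P[n]=c[i]+[x0,y0]
        w=plane(d[n],*(c[i]+[x0,y0]),.2);print("  z=.2:",w.round(4))
print(tri([ray(d[n],*P[n]) for n in P]))
# holder base corners (side crop, scene crop), z~0.003
for n,pts in {"side":[(467,290),(660,412),(735,328)],"scene":[(368,368)]}.items():
    for x,y in pts:
        q=((x-400)/5+255,y/5+180) if n=="side" else (x/5+290,y/5+140)
        print(n,plane(d[n],*q,.003).round(4))
print("soap top",plane(d["side"],298,171,.165),plane(d["scene"],382,188,.165))
E
```

```text
scene 120 [  5   5  15  10 125] [339.256 156.208]
  z=.2: [0.4769 0.0162 0.2   ]
scene 130 [  5   5  15   9 116] [339.12068966 156.07758621]
  z=.2: [0.4762 0.0159 0.2   ]
scene 140 [  5   5  15   9 109] [339.20183486 155.9266055 ]
  z=.2: [0.4755 0.0163 0.2   ]
side 120 [  3   3  17  13 173] [291.32947977 198.77456647]
  z=.2: [0.47   0.0177 0.2   ]
side 130 [  3   3  17  13 164] [291.34146341 198.70731707]
  z=.2: [0.4702 0.0178 0.2   ]
side 140 [  3   3  17  12 154] [291.33766234 198.59090909]
  z=.2: [0.4704 0.0181 0.2   ]
[0.47128903 0.01804774 0.19756013]
side [0.4224 0.0802 0.003 ]
side [ 0.4495 -0.0615  0.003 ]
side [ 0.5207 -0.0498  0.003 ]
scene [0.4976 0.097  0.003 ]
soap top [0.57203503 0.10738372 0.165     ] [0.58938805 0.10961623 0.165     ]
```

>>> drive_tool:
  rows: "85 0 0 -40 0;85 -28 36 -4 0;85 -28 36 -4 0;85 -28 36 -4 0;85 -28 36 -4 0;85 -28 36 -4 0;85 -28 36 -4 0;85 -28 36 -4 0;85 -28 36 -4 0;85 -28 36 -4 0;85 -28 36 -4 0;85 -28 36 0 0"

```text
clock: 1.3
eef_pos: [0.4359, 0.0643, 0.2863]
tool_rot: [0.805, 0.593, 0.0, 0.0]
ft_force: [1.8, 0.7, -0.4]
grip_width: 0.0849
```

>>> drive_tool:
  rows: "85 -18 25 0 0;85 -17 25 0 0;85 0 0 0 0;85 0 0 0 0;85 0 0 0 0"

```text
clock: 1.8
eef_pos: [0.4718, 0.0184, 0.2857]
tool_rot: [0.805, 0.593, -0.0, -0.0]
ft_force: [-0.4, 0.7, 0.5]
grip_width: 0.085
```

```bash
python3 - <<'E'
from workcell import bot
import cv2,pickle
o=bot.get_obs();c=bot.camera("wrist");s=bot.camera("side");e=bot.camera("scene")
pickle.dump((o,c,s,e),open("c1.pkl","wb"))
print(o["eef_pos"],o["tool_rot"],o["joint_pos"],c["vertical_fov"],c["cx"],c["cy"]);print(c["tool_from_camera"])
cv2.imwrite("pics/w1.png",c["image"][:,:,::-1])
E
```

```text
[0.47178163 0.0184087  0.28574282] [ 8.04860401e-01  5.93463899e-01 -3.63983540e-04 -4.49823673e-04] [3.87662873e-02 1.65561669e-01 1.16225575e-01 1.52256789e+00
 3.35249307e-04 3.38850636e-01] 63.07334780960332 318.68897860036816 205.14496418913848
[[ 9.99999728e-01  5.98060304e-04  4.32703817e-04 -1.14510144e-03]
 [-7.02844436e-04  9.50587347e-01  3.10456442e-01 -7.79294594e-02]
 [-2.25651099e-04 -3.10456662e-01  9.50587508e-01 -1.67696032e-01]
 [ 0.00000000e+00  0.00000000e+00  0.00000000e+00  1.00000000e+00]]
```

View pics/w1.png

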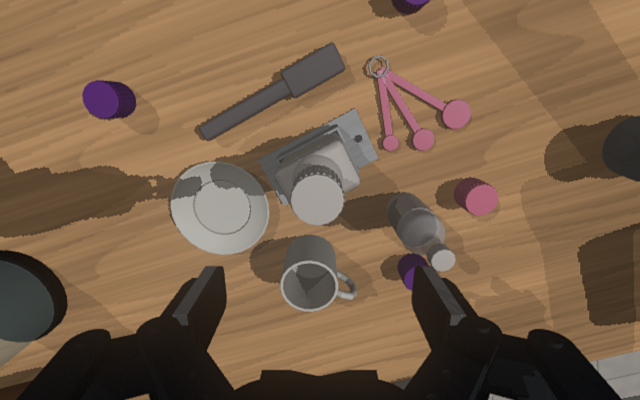

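The wrist view shows the white cap top at ≈ (318,200), radius about 26 px. The soap's cap is at (442,260) and the mug at (310,285), both below working height. I'll refine the cap centre.

```bash
python3 - <<'E'
import pickle,numpy as np,cv2
from scipy.spatial.transform import Rotation as Ro
o,c,s,e=pickle.load(open("c1.pkl","rb"))
g=cv2.cvtColor(c["image"],cv2.COLOR_RGB2GRAY);roi=g[165:235,280:356]
T=c["tool_from_camera"];f=200/np.tan(np.radians(c["vertical_fov"]/2));R=Ro.from_quat(o["tool_rot"]).as_matrix()
for t in(140,150,160,170):
    k,l,st,ce=cv2.connectedComponentsWithStats((roi>t).astype(np.uint8));i=l[35,38]
    el=cv2.fitEllipse(max(cv2.findContours((l==i).astype(np.uint8),0,1)[0],key=len)[:,0])
    u,v=np.array(el[0])+[280,165]
    d=R@T[:3,:3]@[(u-c["cx"])/f,(v-c["cy"])/f,1];p=o["eef_pos"]+R@T[:3,3]
    q=p+d*(.2-p[2])/d[2]; dep=(.2-p[2])/d[2]
    print(t,st[i],el,q.round(4),"tool off mm",(R.T@(q-o["eef_pos"])*1e3).round(1),"diam",el[1][0]*dep/f)
E
```

```text
140 [  11   10   53   50 2028] ((36.96025848388672, 34.68376541137695), (48.77750778198242, 51.12240982055664), 85.92791748046875) [0.4711 0.0161 0.2   ] tool off mm [-2.4  0.2 85.7] diam 0.03968650941774623
150 [  12   10   52   50 1979] ((37.04045104980469, 34.56126403808594), (48.060054779052734, 50.583641052246094), 86.75011444091797) [0.471  0.0161 0.2   ] tool off mm [-2.4  0.1 85.7] diam 0.039098019785226465
160 [   0    0   76   70 4899] ((37.32647705078125, 34.690574645996094), (80.72848510742188, 89.1218032836914), 92.97693634033203) [0.4712 0.0163 0.2   ] tool off mm [-2.1  0.2 85.7] diam 0.06568302165367458
170 [   0    0   76   70 5320] ((37.5, 34.5), (81.23400115966797, 89.22428131103516), 90.0) [0.4711 0.0165 0.2   ] tool off mm [-2.   0.  85.7] diam 0.06608182772027998
```

>>> drive_tool:
  rows: "85 -2 0 20 0;85 0 0 30 0;85 0 0 30 0;85 0 0 25 0;85 0 0 15 0;85 0 0 0 0;85 0 0 0 0"

```text
clock: 2.65
eef_pos: [0.4719, 0.0164, 0.1666]
tool_rot: [0.805, 0.594, 0.0, 0.0]
ft_force: [1.2, -0.4, 0.6]
grip_width: 0.085
```

>>> drive_tool:
  rows: "60 0 0 0 0;50 0 0 0 0;40 0 0 0 0;36 0 0 0 0;36 0 0 0 0;36 0 0 0 0;36 0 0 0 0;36 0 0 0 0"

```text
clock: 3.45
eef_pos: [0.4724, 0.0159, 0.1664]
tool_rot: [0.805, 0.593, 0.001, 0.0]
ft_force: [1.3, 0.1, 4.0]
grip_width: 0.0409
```

```bash
cat > look.py <<'E'
from workcell import bot
import cv2,pickle,sys,numpy as np
n=sys.argv[1]
o=bot.get_obs();c=bot.camera("wrist");s=bot.camera("side");e=bot.camera("scene")
pickle.dump((o,c,s,e),open(f"c{n}.pkl","wb"))
for k in("eef_pos","tool_rot","joint_pos","ft_force","ft_torque","grip_width"):print(k,np.round(o[k],4))
z=lambda i,x,y,w,h:cv2.resize(i[y:y+h,x:x+w],(400,400),interpolation=cv2.INTER_CUBIC)
cv2.imwrite(f"pics/l{n}.png",np.hstack([z(s["image"],245,150,100,100),z(e["image"],290,110,100,100)])[:,:,::-1])
cv2.imwrite(f"pics/w{n}.png",c["image"][:,:,::-1])
E
python3 look.py 2
```

```text
eef_pos [0.4724 0.0159 0.1664]
tool_rot [8.051e-01 5.932e-01 6.000e-04 3.000e-04]
joint_pos [ 3.3700e-02  2.0780e-01 -1.4250e-01  1.2192e+00  1.0000e-04  3.3450e-01]
ft_force [1.2834 0.1424 3.9565]
ft_torque [ 0.088  -0.1036 -0.0418]
grip_width 0.0409
```

View pics/l2.png

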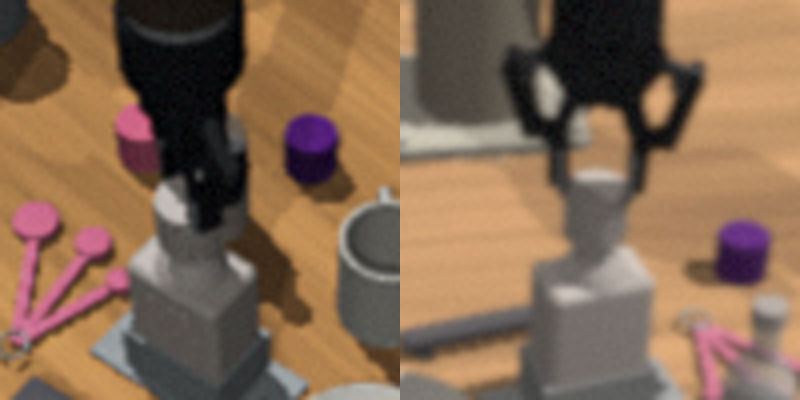

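The jaws straddle the cap, with the tips at ≈ (560,190) and (637,190) in the right half. They only overlap the top part of the cap, so I'll regrip about 9 mm lower.

>>> drive_tool:
  rows: "60 0 0 0 0;60 0 0 0 0;60 0 0 5 0;60 0 0 4 0;50 0 0 0 0;36 0 0 0 0;36 0 0 0 0;36 0 0 0 0;36 0 0 0 0;36 0 0 0 0;36 0 0 0 0"

```text
clock: 4.7
eef_pos: [0.4719, 0.0159, 0.157]
tool_rot: [0.805, 0.593, 0.0, 0.0]
ft_force: [0.0, 0.9, -1.5]
grip_width: 0.0418
```

```bash
python3 look.py 3
```

```text
eef_pos [0.4719 0.0159 0.157 ]
tool_rot [8.051e-01 5.932e-01 1.000e-04 0.000e+00]
joint_pos [ 0.0337  0.2142 -0.1596  1.1969  0.      0.3344]
ft_force [ 0.0072  0.8721 -1.5466]
ft_torque [ 0.0417 -0.0043 -0.0325]
grip_width 0.0418
```

View pics/w3.png

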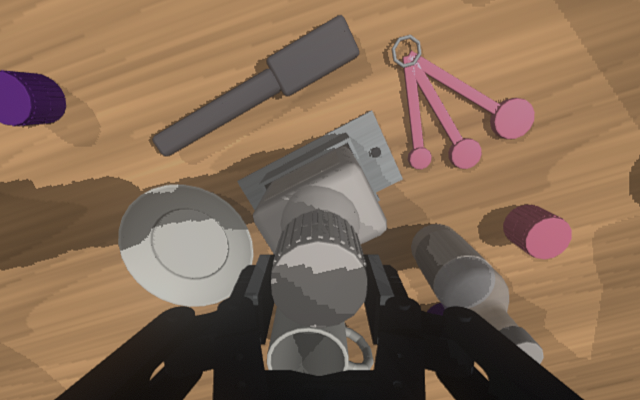

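The cap top is centred between the pads at ≈ (320,283), and the pads grip its sides well. Now I'll press.

>>> drive_tool:
  rows: "36 0 0 2 0;36 0 0 2 0;36 0 0 2 0;36 0 0 0.5 0;36 0 0 0 0;36 0 0 0 0"

```text
clock: 5.45
eef_pos: [0.4722, 0.0159, 0.1517]
tool_rot: [0.805, 0.593, 0.001, 0.0]
ft_force: [-3.4, 1.1, 7.7]
grip_width: 0.0418
```

>>> drive_tool:
  rows: "36 0 0 1.3 0;36 0 0 0 0;36 0 0 0 0"

```text
clock: 5.75
eef_pos: [0.4722, 0.0159, 0.1505]
tool_rot: [0.805, 0.593, 0.001, 0.001]
ft_force: [-3.0, -0.3, 9.7]
grip_width: 0.042
```

>>> drive_tool:
  rows: "36 0 0 0 -0.1;36 0 0 0 -0.1;36 0 0 0 -0.1;36 0 0 0 -0.1;36 0 0 0 0;36 0 0 0 0"

```text
clock: 6.35
eef_pos: [0.4729, 0.0164, 0.1508]
tool_rot: [0.671, 0.741, 0.001, 0.001]
ft_force: [-1.4, 1.9, 8.6]
grip_width: 0.0414
```

```bash
python3 look.py 4
```

```text
eef_pos [0.4729 0.0164 0.1508]
tool_rot [0.671  0.7414 0.0014 0.0008]
joint_pos [ 3.4000e-02  2.1810e-01 -1.7170e-01  1.1779e+00  9.0000e-04 -6.5700e-02]
ft_force [-1.4452  1.9359  8.6368]
ft_torque [0.2736 0.448  0.0446]
grip_width 0.0414
```

>>> drive_tool:
  rows: "36 0 0 0 -0.1;36 0 0 0 -0.1;36 0 0 0 -0.1;36 0 0 0 -0.1;36 0 0 0 -0.1;36 0 0 0 -0.1;36 0 0 0 -0.1;36 0 0 0 -0.04;36 0 0 0 0;36 0 0 0 0;36 0 0 0 0"

```text
clock: 7.6
eef_pos: [0.4725, 0.017, 0.1506]
tool_rot: [0.357, 0.934, 0.002, 0.001]
ft_force: [-1.9, 2.1, 9.5]
grip_width: 0.0415
```

```bash
python3 look.py 5
```

```text
eef_pos [0.4725 0.017  0.1506]
tool_rot [3.573e-01 9.340e-01 1.500e-03 6.000e-04]
joint_pos [ 0.0344  0.2181 -0.172   1.1783  0.0023 -0.8056]
ft_force [-1.9457  2.1394  9.517 ]
ft_torque [0.6042 0.5876 0.0669]
grip_width 0.0415
```

View pics/w5.png

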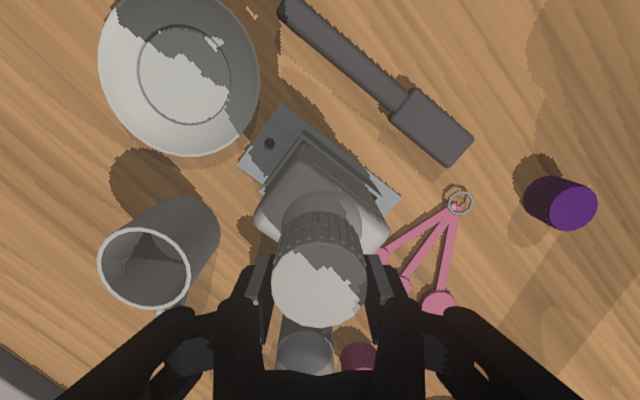

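The cap top is still at ≈ (320,283) in the tool view, so it hasn't slipped vertically. It has turned 65.4° with almost no torque. Now a gentle lift.

>>> drive_tool:
  rows: "36 0 0 -2 0;36 0 0 -2 0;36 0 0 -2 0;36 0 0 -2 0;36 0 0 -2 0;36 0 0 -2 0;36 0 0 0 0;36 0 0 0 0"

```text
clock: 8.55
eef_pos: [0.4713, 0.0162, 0.1608]
tool_rot: [0.358, 0.934, 0.0, -0.001]
ft_force: [-1.4, 4.3, -1.3]
grip_width: 0.0417
```

>>> drive_tool:
  rows: "36 0 0 -3 0;36 0 0 -4 0;36 0 0 -5 0;36 0 0 -6 0;36 0 0 -7 0;36 0 0 -7 0;36 0 0 -7 0;36 0 0 -7 0;36 0 0 -6 0;36 0 0 -4 0;36 0 0 0 0;36 0 0 0 0"

```text
clock: 9.75
eef_pos: [0.4718, 0.0159, 0.2171]
tool_rot: [0.358, 0.934, -0.0, -0.0]
ft_force: [0.6, -0.9, -1.0]
grip_width: 0.0419
```

```bash
python3 look.py 6; python3 - <<'E'
import cv2,numpy as np
cv2.imwrite("pics/m6.png",np.vstack([cv2.imread("pics/l6.png")[:300],cv2.resize(cv2.imread("pics/w6.png"),(800,500))[200:500]]))
E
```

```text
eef_pos [0.4718 0.0159 0.2171]
tool_rot [ 3.577e-01  9.338e-01 -1.000e-04 -1.000e-04]
joint_pos [ 0.0337  0.1807 -0.042   1.3482 -0.     -0.8055]
ft_force [ 0.5565 -0.9271 -1.0123]
ft_torque [ 0.0695 -0.0064  0.0053]
grip_width 0.0419
```

View pics/m6.png

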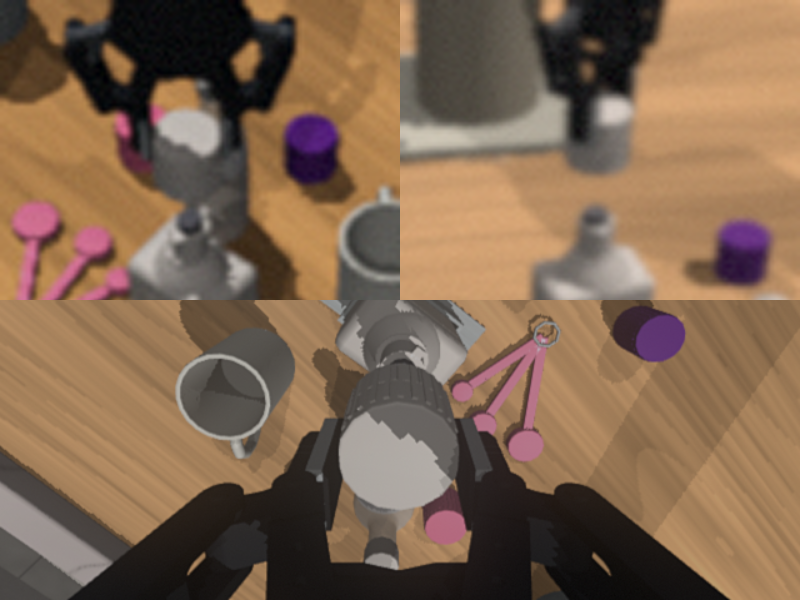

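The cap is off: scene shows it at ≈ (600,135) with the bare neck at (596,215), and side shows it level above the neck. I'm handing in.

```bash
python3 - <<'E'
from workcell import bot
import numpy as np
o=bot.get_obs();print(o["eef_pos"],np.abs(o["joint_vel"]).max(),o["clock"],o["grip_width"]);print(bot.job_done())
E
```

```text
[0.47161244 0.01588235 0.21679562] 0.0015283319268141297 9.9 0.041465704335087734
the job is handed in; nothing more can be done
None
```

The cap is off the descaler bottle, and I handed the job in with the gripper still holding it about 60 mm above where it sat. I pressed the cap about 6.5 mm, turned it 65° anticlockwise while pressed, then lifted it straight up.

**Last checks**
- **Position:** the tool is within about 0.5 mm sideways of where it gripped the cap.
- **Level and still:** tool tilt is about zero, and joint speeds were under 0.002 rad/s at 9.9 s.
- **Pictures:** the neck is bare with the cap level above it. Nothing else looks moved in the parts of the scene I viewed at the end.
- **Forces:** I read about 10 N at the wrist while pressing, and it stayed near zero during the lift.

**Hiccups:** my first grip sat too high on the cap, so I regripped about 9 mm lower before pressing. The grip reads about 42 mm on the 44 mm cap. I put that down to the ribs but did not confirm it; the cap did not slip in the pictures.

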